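# Check a tray-sealer spring on the spring tester

## Robot

A 6-joint arm with a two-finger parallel gripper is mounted at the origin on the work surface. World frame = base frame: x ahead of the robot, y to its left, z up, the work surface at z = 0. Lengths are in m, angles in rad, forces in N, time in s.
With the tool pointing down it reaches from about 0.275 to 0.825 m from the base axis. Payload 5.2 kg.
Tool frame: the origin (TCP) lies on the centre line of the jaws, within the pads' length; the fingertips stand 8 mm ahead of it and the grasp point (between the pads) lies 11 mm behind it; x points along the fingers, z is the direction in which the jaws open and shut, and the axes are right-handed (so a half turn about x gives the same grasp; the last joint's range is limited). The gripper opens to 93 mm and grips with 3 to 60 N. Pads are 15 mm wide; open, the fingers measure 128 mm over their backs; the gripper's body (75 mm by 188 mm) begins 65 mm behind the grasp point.
Start: joints at [0.956, 0.259, 1.535, -0, 1.348, -0.203], TCP at [0.22, 0.504, 0.227] pointing down, gripper open.
Joint ranges: [-3.14, 3.14], [-0.91, 2.08], [0.19, 2.58], [-1.22, 4.36], [0.22, 2.71], [-3.12, 3.12]. Speed limits (rad/s): [2.57, 2.57, 3.14, 3.14, 3.14, 3.14].

## Interface

Orientations are given as a unit quaternion [w, x, y, z].
In Python, from bench import arm gives the robot as it stands. The module is installed in compiled form; this text tells all that it offers.
- The arm moves only by the shell command python3 -m creep 'ROWS' [FORCE]. ROWS is JSON, a list of rows, each a list of 3 entries, a list of its own where there are three numbers: the closure in counts, from 0 (fully open) to 255 (shut), then the shift along the tool's x, y, z in units of 30 mm (1.0 is 30 mm), then the turn, a rotation vector about the tool's x, y, z in units of 6 degrees (1.0 is 6 degrees). A call has 1 to 12 rows; each row shifts and turns the commanded pose from where the row before left it, along the tool's axes as they then stand; what a row does not reach is not made up. A row lasts 1/10 s, in which the tool goes at most 50 mm and 8.59 degrees, less where a joint would pass 70% of its speed; a pose out of reach is approached as far as the arm can. A call is refused whole if a number of a shift passes 1 or a number of a turn 1, either way. A call with a gripper value outside its range is refused whole. The fingers move at their own pace and stop on an object; FORCE is the grip in N (left out, the last holds). Time passes only in rows, so rows that do not move let the fingers close. It gives the time, the measured TCP pose, the force and the opening at its end, in the units of the state.
- arm.state(): the state, without advancing time (a new reading comes with each control period).
- arm.read_camera(name): name is "scene" or "top" or "wrist"; returns (picture, depth): 384x512x3 uint8, red, green, blue; 384x512 float32, m along the optical axis (not along the pixel's ray), 0 where there is no reading.
- arm.camera_params(name): a dict with "fx", "fy", "cx", "cy" (pixels), "origin" and "rotation" of the camera in the world; the wrist camera has in their place "hand_eye" (4x4, takes a point from camera to tool coordinates, whose origin is the TCP and whose axes are the tool frame's). Camera axes: x right, y up, looking along -z (the intrinsics and any distortion apply to the point x, -y, -z); pixel columns grow to the right and rows downward; lengths in m; the calibration is good to about 2 mm. A picture is of the moment at which its call begins: read the wrist's pose just before it. camera_params takes no time and is no camera call.
- arm.finish_job(): hands the job in, once; it reports no verdict.
The state is a dict: "time_s": time; "joint_pos": joint angles; "joint_velocities": joint speeds; "joint_torque": joint torques, N m; "tcp_pos": TCP position; "orientation": TCP orientation; "wrist_force": force on the tool from outside, world axes, zero at the start; "torque": the same for the moment, N m; "width": finger opening in m.
Only numpy, scipy, OpenCV 4.12 (cv2) and the standard library are available. Lean on these libraries where they do the work, as an engineer would, in place of code of your own. Each camera call takes 0.05 s, during which the arm holds its last target. There are 200 camera calls.

## Task

This coil spring from the tray sealer's sealing head is due for its check. Gently stand it upright in the middle of the tester's plate, ease the lever down until it rests firmly on its stop, without forcing it, hold it there for a second to get the force reading, and swing the lever right back up. If the dial showed 12 N or more at the stop, put the spring in the empty foil parts tray; if it showed less, put it in the round scrap tub. Leave the food and the screwdriver alone.

Things in the scene. Friction and masses are not known exactly. Their poses are not given: they have to be found in the camera images.
- spring_mid (a point): The steel coil spring, standing loose on the counter: 32 mm outside diameter, 54 mm tall when new but up to 5 mm shorter if it has sagged with use; about 2.5 N per mm, 100 g, ground flat at both ends. This point lies on its axis, 27 mm above its foot (half-way up); z runs up the axis. Grip it across its diameter in its upper half: it is firm sideways.
- tester: The bench spring tester, fixed: grey base 110 x 320 mm, load plate in the middle, round dial at one side, a yoke at one end with a hand lever. Origin on the counter under the plate's centre; +x points to the dial, +y to the yoke (cheeks 44 mm wide, top at z = 156 mm). At x = 32, y = -62 mm stands a thin height rule, top at z = 152 mm, with a clip at the test height, 45 mm over the plate.
- plate_top (a point): Centre of the top face of the round steel load plate, 80 mm across, marked with a 37 mm ring for the spring's foot; 65 mm above the counter. It sinks 1 mm per 6 N of load. z points up.
- hinge (a point): Middle of the lever's hinge pin, 110 mm along the tester's +y from the plate's centre and 140 mm above the counter; the pin lies along the tester's x.
- lever (a joint): Lever angle in rad: 0 level, on the stop; 1.57 upright; 2.25 fully open. Steel bar 14 mm wide, 18 mm deep. It is counterbalanced and stays where it is left (1 N at the knob moves it). Its pad meets the spring at 0.04 to 0.1 rad; then the spring pushes back at the knob with about half the plate's force, rising 0.6 N per mm to at most 12 N; on the stop the resistance rises sharply.
- knob (a point): Centre of the black ball knob, 28 mm in diameter, on the lever's end, 200 mm from the hinge. It moves on an arc in the tester's y-z plane: at lever angle a it is at y = 110 - 200 cos a, z = 140 + 200 sin a (mm, tester's frame). Pinched from above on its two sides along the tester's x, it turns between the fingers.
- pad (a point): Lowest point of the lever's domed steel pressing pad, 35 mm across, 110 mm from the hinge and 30 mm under the bar's centre line. At lever angle 0 it stands over the plate's centre, 45 mm above the unloaded plate.
- stop_tip (a point): Lower end of the lever's stop screw, 9 mm thick, 165 mm from the hinge. At lever angle 0 it rests on the stop, a 15 mm steel post 90 mm high at y = -55 mm in the tester's frame.
- dial_face (a point): Centre of the round dial, 106 mm across, face up, 45 mm above the counter, 118 mm along the tester's +x from the plate's centre. The 0 N and 20 N marks lie 2.0 rad either side of the tester's +x, which is 10 N; long ticks every 10 N, middle ticks every 2 N, small ticks every 0.4 N; a black index on the rim stands at 12 N.
- dial (a joint): Angle of the thin black needle in rad, clockwise seen from above: the force on the plate at this moment, 0.2 rad per newton (0 is 0 N, 2.4 is 12 N, 4 is 20 N). The spring's own weight shows as about 1 N and counts in the reading.
- max_hand (a joint): Angle in rad, same scale as the needle, of the broader bronze maximum hand, which the needle pushes along and leaves at the highest force reached.
- parts_tray: Empty aluminium foil tray for good parts, 160 x 125 mm over the rim, long side along its x, 40 mm high, with its flat floor 140 x 105 mm inside and 3 mm thick. Origin on the counter under its centre. Fixed.
- scrap_tub: Empty open round plastic deli tub for scrap, 112 mm across the rim, 94 mm across inside at the floor, 55 mm high, floor 3 mm thick. Origin on the counter under its centre. Fixed.
- stew_tub: Bystander: full deli tub of stew with its lid on, 100 mm across, 80 mm high. Origin under its centre.
- gratin: Bystander: baked gratin in a foil tray, 160 x 125 mm, 42 mm high. Origin under its centre.
- driver: Bystander: screwdriver, 190 mm long, lying along its x. Origin under its centre.

How it is judged:
By the outcome, as a careful person would: the job done as asked, in the order asked, and still so for the second after the job is handed in, with the robot touching nothing.
It also fails if it takes over 72 s, if anything falls off the work surface, if the arm or the gripper's body presses on something with over 40 N, if the wrist force passes 120 N, or if a joint passes its speed limit or range.

## Working session

There is one attempt and no reset: what is moved stays moved. The work goes in short steps, Python scripts to look and compute and a shell command to move; the robot and the scene stay as the last step left them, time stands still between calls to the robot, and variables do not carry over. Pictures are saved under pics/ and viewed, about 8 in all and at most 12, crops included, and the job is handed in when it is done.

```bash
mkdir -p pics; cat > h.py <<'E'
import numpy as np,cv2
from bench import arm
from scipy.spatial.transform import Rotation as R
def snap(n,save):
    s=arm.state(); p,d=arm.read_camera(n); np.savez('pics/'+save+'.npz',p=p,d=d,tp=s['tcp_pos'],q=s['orientation'])
    cv2.imwrite('pics/'+save+'.png',p[:,:,::-1]); return p,d
def pt(n,save,u,v,depth=None):
    f=np.load('pics/'+save+'.npz'); c=arm.camera_params(n); d=f['d']
    z=depth or np.median(d[v-1:v+2,u-1:u+2])
    a=np.array([(u-c['cx'])/c['fx']*z,-(v-c['cy'])/c['fy']*z,-z])
    if n=='wrist':
        H=np.array(c['hand_eye']); a=H[:3,:3]@a+H[:3,3]; q=f['q']
        return R.from_quat([q[1],q[2],q[3],q[0]]).apply(a)+f['tp']
    return np.array(c['rotation'])@a+np.array(c['origin'])
def st():
    s=arm.state(); q=s['orientation']
    m=R.from_quat([q[1],q[2],q[3],q[0]]).as_matrix()
    return s,m
E
python3 - <<'E'
from h import *
a,_=snap('top','t0');b,_=snap('scene','s0')
for n in('top','scene','wrist'):print(n,{k:np.round(v,3).tolist() for k,v in arm.camera_params(n).items()})
s,m=st();print(s,m.round(3))
E
```

```text
top {'fx': 475.065, 'fy': 475.065, 'cx': 259.44, 'cy': 191.851, 'origin': [0.46, 0.06, 1.403], 'rotation': [-0.705, -0.037, 0.041, 0.707]}
scene {'fx': 349.686, 'fy': 349.686, 'cx': 251.376, 'cy': 189.752, 'origin': [1.147, -0.141, 0.82], 'rotation': [0.781, 0.277, 0.188, 0.528]}
wrist {'fx': 271.935, 'fy': 271.935, 'cx': 258.925, 'cy': 196.053, 'hand_eye': [[-0.001, 0.268, -0.963, -0.157], [0.0, 0.963, 0.268, 0.075], [1.0, 0.0, -0.001, 0.0], [0.0, 0.0, 0.0, 1.0]]}
{'time_s': 0.1, 'joint_pos': array([ 9.56199382e-01,  2.59252649e-01,  1.53593672e+00,  9.57143748e-07,
        1.34800053e+00, -2.02771989e-01]), 'joint_velocities': array([-0.00145501, -0.00144054, -0.00363241, -0.00061767,  0.00183596,
       -0.00065495]), 'joint_torque': array([ 1.99085785e-03, -4.38210225e+01, -2.84645194e+01,  7.20268115e-02,
        3.62640631e-02, -5.74385672e-05]), 'tcp_pos': array([0.21984715, 0.50364554, 0.22592505]), 'orientation': array([ 0.59114226, -0.38741443,  0.59219272,  0.38699957]), 'wrist_force': array([0.09848794, 0.74623348, 0.36268542]), 'torque': array([-0.02859158,  0.00441706, -0.02687815]), 'width': 0.09280966373342898} [[-0.001 -0.916  0.4  ]
 [-0.001  0.4    0.916]
 [-1.     0.    -0.002]]
```

View pics/t0.png

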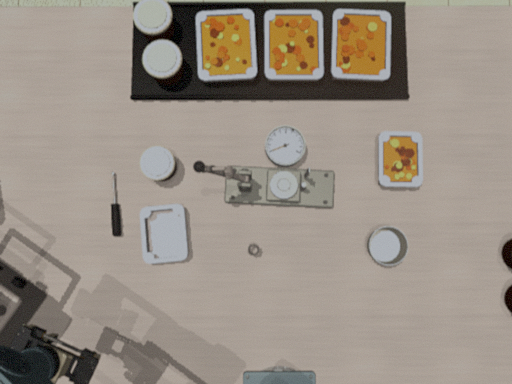

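View pics/s0.png

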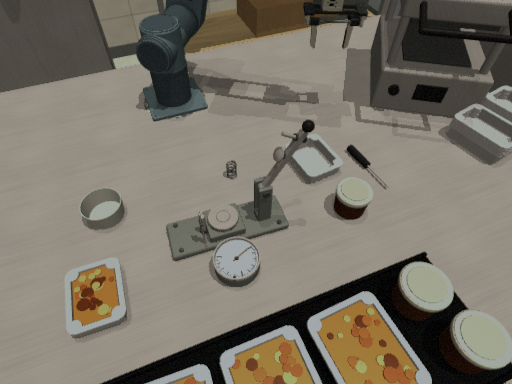

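Top view: spring (254,250), plate (284,185), dial (285,146), knob (199,167) with the lever open, parts tray (163,234), scrap tub (386,246). Rotations are quaternions, so I'll fix the helper.

```bash
sed -i "s/return np.array(c\['rotation'\])@a/w=c['rotation']; return R.from_quat([w[1],w[2],w[3],w[0]]).apply(a)/" h.py
python3 - <<'E'
from h import *
for k,u,v in [('plate',284,185),('dial',285,146),('tray',163,234),('tub',386,246),('spring',254,250),('springR',258,250),('knob',199,167),('basecornTL',227,169),('bTR',333,172),('bBR',332,207),('bBL',225,202),('counter',300,260),('stew',158,163)]:
    print(k,pt('top','t0',u,v).round(4))
f=np.load('pics/t0.npz')['d']; print((1.403-f[243:259:1,246:264:1]).round(3))
p=cv2.imread('pics/t0.png')[130:270,190:350]; cv2.imwrite('pics/t0c.png',cv2.resize(p,None,fx=5,fy=5,interpolation=cv2.INTER_CUBIC)[:600])
p=cv2.imread('pics/t0.png')[130:265,185:345]; cv2.imwrite('pics/t0c.png',cv2.resize(p,None,fx=4.4,fy=4.4,interpolation=cv2.INTER_CUBIC))
E
```

```text
plate [ 0.6281 -0.0186  0.0656]
dial [ 0.7449 -0.0238  0.0456]
tray [0.4924 0.3342 0.0022]
tub [ 0.4548 -0.3204 -0.    ]
spring [ 0.4447  0.0674 -0.0021]
springR [0.4446 0.0557 0.0011]
knob [0.6377 0.1913 0.3247]
basecornTL [0.6432 0.131  0.2607]
bTR [ 0.6719 -0.1659  0.0207]
bBR [ 5.702e-01 -1.641e-01 -3.000e-04]
bBL [5.861e-01 1.529e-01 5.000e-04]
counter [ 0.4151 -0.0672 -0.0008]
stew [0.6898 0.3365 0.0808]
[[8.000e-03 4.000e-03 4.000e-03 1.400e-02 7.000e-03 8.000e-03 7.000e-03
  8.000e-03 4.000e-03 8.000e-03 1.400e-02 1.300e-02 1.000e-02 9.000e-03
  1.000e-03 8.000e-03 8.000e-03 3.000e-03]
 [1.100e-02 5.000e-03 5.000e-03 9.000e-03 4.000e-03 5.700e-02 5.800e-02
  6.000e-02 5.300e-02 5.800e-02 1.100e-02 9.000e-03 3.000e-03 1.000e-02
  7.000e-03 9.000e-03 8.000e-03 7.000e-03]
 [1.100e-02 1.200e-02 5.000e-03 5.200e-02 6.100e-02 3.800e-02 7.000e-03
  1.000e-02 7.000e-03 4.000e-03 5.400e-02 2.400e-02 8.000e-03 0.000e+00
  4.000e-03 5.000e-03 1.000e-02 1.100e-02]
 [5.000e-03 9.000e-03 1.000e-02 6.200e-02 8.000e-03 9.000e-03 7.000e-03
  1.300e-02 9.000e-03 6.000e-03 7.000e-03 5.500e-02 6
[... 1606 characters left out ...]
-03 1.000e-02 1.400e-02
  1.000e-02 1.400e-02 1.300e-02 9.000e-03 1.000e-02 7.000e-03 1.200e-02
  1.500e-02 8.000e-03 8.000e-03 1.000e-02]
 [1.200e-02 1.600e-02 1.400e-02 8.000e-03 1.700e-02 1.300e-02 5.000e-03
  1.100e-02 1.000e-02 9.000e-03 9.000e-03 1.000e-02 1.000e-02 1.100e-02
  1.400e-02 1.500e-02 1.300e-02 1.500e-02]
 [1.600e-02 1.200e-02 1.300e-02 1.500e-02 1.400e-02 8.000e-03 1.000e-02
  1.403e+00 1.100e-02 9.000e-03 1.200e-02 1.600e-02 5.000e-03 1.300e-02
  1.100e-02 1.500e-02 1.100e-02 1.403e+00]
 [8.000e-03 9.000e-03 1.900e-02 9.000e-03 1.500e-02 1.600e-02 1.200e-02
  1.100e-02 1.200e-02 1.500e-02 1.500e-02 9.000e-03 9.000e-03 1.500e-02
  1.400e-02 8.000e-03 8.000e-03 1.500e-02]]
```

View pics/t0c.png

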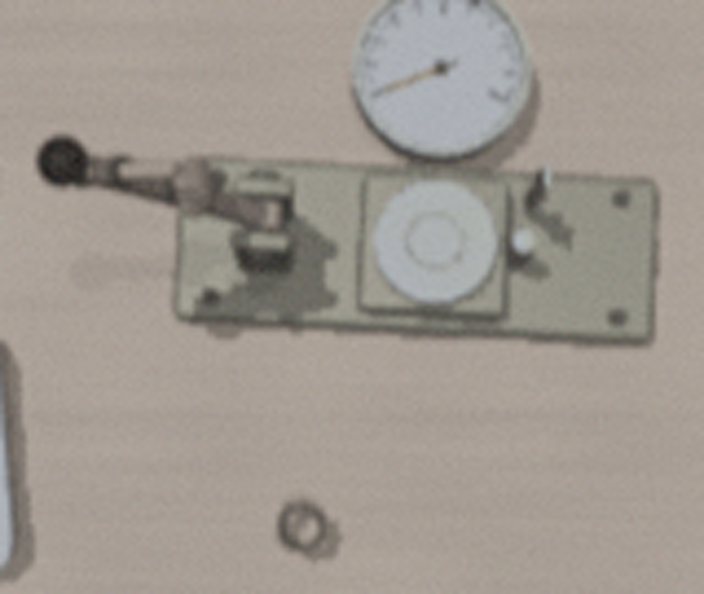

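```bash
python3 -m creep '[[0,[0,0,0],[0.96,0,0]],[0,[0,0,0],[0.96,0,0]],[0,[0,0,0],[0.96,0,0]],[0,[0,0,0],[0.96,0,0]],[0,[0,0,0],[0.96,0,0]],[0,[0,0,0],[0.96,0,0]],[0,[0,0,0],[0.96,0,0]],[0,[0,0,0],[0.96,0,0]],[0,[0,0,0],[0.96,0,0]],[0,[0,0,0],[0.96,0,0]],[0,[0,0,0],[0.96,0,0]],[0,[0,0,0],[0.96,0,0]]]'
cat >> h.py <<'E'
def go(tgt):
    s,m=st(); print('t',s['time_s'],'tcp',s['tcp_pos'].round(4),'zang',np.degrees(np.arctan2(m[1,2],m[0,2])).round(2),'xaxis',m[:,0].round(3),'F',s['wrist_force'].round(1),'w',round(s['width'],4))
    if tgt is not None: print('units',(m.T@(np.array(tgt)-s['tcp_pos'])/.03).round(2))
E
python3 - <<'E'
from h import *
p=pt('top','t0',253,249,1.352); print(p); go([p[0],p[1],.2]); print(pt('top','t0',284,185,1.338))
E
```

```text
time_s: 1.3
tcp_pos: [0.2199, 0.5038, 0.2262]
orientation: [0.707, 0.018, 0.707, -0.019]
wrist_force: [0.4, -0.2, -0.1]
width: 0.0928
[0.44795839 0.07000701 0.04083414]
t 1.3 tcp [0.2199 0.5038 0.2262] zang -2.95 xaxis [-0.001 -0.001 -1.   ] F [ 0.4 -0.2 -0.1] w 0.0928
units [  0.88 -14.05   8.34]
[ 0.62687316 -0.0180085   0.07542162]
```

```bash
python3 -m creep '[[0,[0.08,-1,0.6],[0,0,0]],[0,[0.08,-1,0.6],[0,0,0]],[0,[0.08,-1,0.6],[0,0,0]],[0,[0.08,-1,0.6],[0,0,0]],[0,[0.08,-1,0.6],[0,0,0]],[0,[0.08,-1,0.6],[0,0,0]],[0,[0.08,-1,0.6],[0,0,0]],[0,[0.08,-1,0.6],[0,0,0]],[0,[0.08,-1,0.6],[0,0,0]],[0,[0.08,-1,0.6],[0,0,0]],[0,[0.08,-1,0.6],[0,0,0]],[0,[0,-1,0.6],[0,0,0]]]'
python3 -m creep '[[0,[0,-1,0.6],[0,0,0]],[0,[0,-1,0.5],[0,0,0]],[0,[0,-0.05,0],[0,0,0]],[0,[0,0,0],[0,0,0]]]'
python3 - <<'E'
from h import *
go([.448,.07,.13]); snap('wrist','w0')
cv2.imwrite('pics/w0b.png',cv2.resize(cv2.imread('pics/w0.png'),None,fx=1.5,fy=1.5))
E
```

```text
time_s: 2.5
tcp_pos: [0.4188, 0.1328, 0.1997]
orientation: [0.707, 0.017, 0.707, -0.017]
wrist_force: [0.6, -0.0, -0.2]
width: 0.0931
time_s: 2.9
tcp_pos: [0.4486, 0.0708, 0.1998]
orientation: [0.706, 0.018, 0.707, -0.017]
wrist_force: [-0.7, 0.5, 0.0]
width: 0.093
t 2.9 tcp [0.4486 0.0708 0.1998] zang -2.84 xaxis [-0.001  0.    -1.   ] F [-0.7  0.5  0. ] w 0.093
units [ 2.33 -0.03 -0.01]
```

View pics/w0b.png

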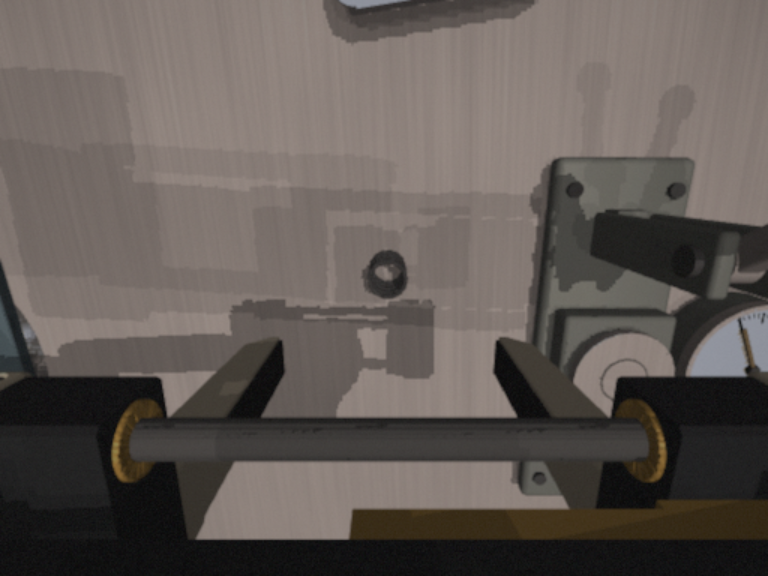

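Wrist view: spring at (387,273) enlarged, centred between the jaws (mid ≈389); plate ring at (625,380).

```bash
python3 - <<'E'
from h import *
from scipy.optimize import brentq
def atz(u,v,h,n='wrist',s='w0'):
    z=brentq(lambda z:pt(n,s,u,v,z)[2]-h,.05,2); return pt(n,s,u,v,z)
print('spring',atz(258,181,.045)); print('plate',atz(417,253,.065),pt('wrist','w0',417,253))
f=np.load('pics/w0.npz')['d']
P=np.array([pt('wrist','w0',u,v) for u in range(238,282) for v in range(160,202) if f[v,u]>0])
Q=P[(P[:,2]>.035)&(P[:,2]<.08)]; print(len(Q),Q.mean(0),Q.max(0),Q.min(0))
E
```

```text
spring [0.4472365  0.07732299 0.045     ]
plate [ 0.63082904 -0.01432258  0.065     ] [0.49880898 0.10393203 0.28096831]
282 [0.44644046 0.07141298 0.04551131] [0.46139296 0.08730552 0.05038221] [0.43035167 0.05606742 0.03513897]
```

```bash
python3 -m creep '[[0,[0.9,0.03,-0.08],[0,0,0]],[0,[0.9,0,0],[0,0,0]],[0,[0.9,0,0],[0,0,0]],[0,[0.9,0,0],[0,0,0]],[0,[0.8,0,0],[0,0,0]],[0,[0.7,0,0],[0,0,0]],[0,[0.4,0,0],[0,0,0]],[0,[0.27,0,0],[0,0,0]],[0,[0,0,0],[0,0,0]]]' 10
python3 - <<'E'
from h import *
go([.446,.0717,.027])
E
python3 -m creep '[[100,[0,0,0],[0,0,0]],[130,[0,0,0],[0,0,0]],[150,[0,0,0],[0,0,0]],[160,[0,0,0],[0,0,0]],[170,[0,0,0],[0,0,0]],[180,[0,0,0],[0,0,0]],[190,[0,0,0],[0,0,0]],[200,[0,0,0],[0,0,0]],[200,[0,0,0],[0,0,0]]]' 10
```

```text
time_s: 3.85
tcp_pos: [0.4454, 0.0732, 0.0264]
orientation: [0.706, 0.016, 0.708, -0.016]
wrist_force: [0.2, -0.4, 1.5]
width: 0.0928
t 3.85 tcp [0.4454 0.0732 0.0264] zang -2.63 xaxis [-0.002  0.    -1.   ] F [ 0.2 -0.4  1.5] w 0.0928
units [-0.02 -0.05  0.02]
time_s: 4.75
tcp_pos: [0.4466, 0.0722, 0.0271]
orientation: [0.707, 0.017, 0.707, -0.017]
wrist_force: [-0.5, -0.8, 0.1]
width: 0.0315
```

```bash
python3 -m creep '[[200,[-0.5,0,0],[0,0,0]],[200,[-0.9,0,0],[0,0,0]],[200,[-0.9,0,0],[0,0,0]],[200,[-0.9,0,0],[0,0,0]],[200,[-0.8,-0.5,0.5],[0,0,0]],[200,[-0.6,-0.7,0.7],[0,0,0]],[200,[0,-0.7,0.7],[0,0,0]],[200,[0,-0.7,0.7],[0,0,0]],[200,[0,-0.25,0.6],[0,0,0]],[200,[0,0,0],[0,0,0]],[200,[0,0,0],[0,0,0]]]'
python3 - <<'E'
from h import *
go([.6283,-.0183,.17]); snap('wrist','w1')
cv2.imwrite('pics/w1b.png',cv2.resize(cv2.imread('pics/w1.png'),None,fx=1.5,fy=1.5))
E
```

```text
time_s: 5.85
tcp_pos: [0.5376, -0.0175, 0.1645]
orientation: [0.706, 0.017, 0.708, -0.017]
wrist_force: [0.4, -0.0, -1.3]
width: 0.0317
t 5.85 tcp [ 0.5376 -0.0175  0.1645] zang -2.74 xaxis [-0.002  0.001 -1.   ] F [ 0.4 -0.  -1.3] w 0.0317
units [-0.19  0.12  3.02]
```

View pics/w1b.png

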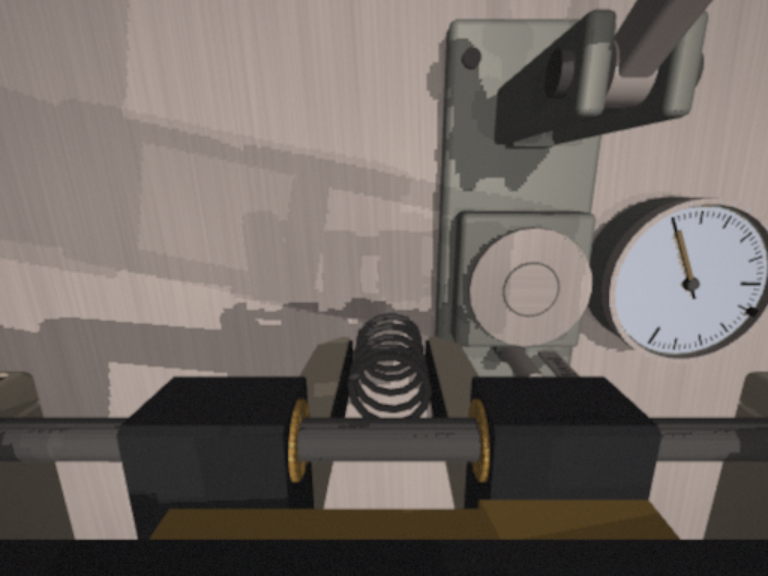

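Ring centre at (531,289), dial centre (691,284); spring held straight at x≈389.

```bash
cat >> h.py <<'E'
from scipy.optimize import brentq
def atz(u,v,h,n,s):
    z=brentq(lambda z:pt(n,s,u,v,z)[2]-h,.05,2.5); return pt(n,s,u,v,z)
E
python3 - <<'E'
from h import *
p=atz(354,192.5,.065,'wrist','w1');d=atz(460.7,189.3,.045,'wrist','w1')
print(p,d,pt('wrist','w1',354,195),np.degrees(np.arctan2(d[1]-p[1],d[0]-p[0])),np.hypot(*(d-p)[:2]))
# spring foot: far edge row 315, left/right 355,422 
print('far edge',atz(389/1.5,315/1.5,.1385,'wrist','w1'),'L',atz(355/1.5,338/1.5,.1385,'wrist','w1'),'R',atz(422/1.5,338/1.5,.1385,'wrist','w1'))
f=np.load('pics/w1.npz')['d']; P=np.array([pt('wrist','w1',u,v) for u in range(305,405,2) for v in range(145,240,2) if f[v,u]>0])
Q=P[(abs(P[:,2]-.065)<.004)]; print('plate',Q.max(0),Q.min(0),(Q.max(0)+Q.min(0))/2)
E
```

```text
[ 0.63005125 -0.01469822  0.065     ] [ 0.7482186  -0.02203984  0.045     ] [ 0.63028828 -0.01733467  0.06465043] -3.5551612765645295 0.11839519966713889
far edge [ 0.53826039 -0.00384364  0.1385    ] L [ 0.52139671 -0.01470425  0.1385    ] R [ 0.55354241 -0.01619623  0.1385    ]
plate [0.66881854 0.02362766 0.06672752] [ 0.59034833 -0.06498772  0.06110918] [ 0.62958343 -0.02068003  0.06391835]
```

```bash
python3 -m creep '[[200,[0,0.05,0.7],[0,0,0]],[200,[0,0.05,0.8],[0,0,0]],[200,[0,0.05,0.8],[0,0,0]],[200,[0,0.06,0.76],[0,0,0]],[200,[0.4,0,0],[0,0,0]],[200,[0.5,0,0],[0,0,0]],[200,[0.5,0,0],[0,0,0]],[200,[0.35,0,0],[0,0,0]],[200,[0,0,0],[0,0,0]],[200,[0,0,0],[0,0,0]]]'
python3 - <<'E'
from h import *
go([.6297,-.0155,.092]); snap('wrist','w2'); snap('scene','s2')
a=cv2.imread('pics/w2.png')[150:300,180:340];b=cv2.imread('pics/s2.png')[140:290,150:310]
cv2.imwrite('pics/c2.png',cv2.resize(np.hstack([a,b]),None,fx=2.5,fy=2.5,interpolation=cv2.INTER_CUBIC))
E
```

```text
time_s: 6.9
tcp_pos: [0.6297, -0.0155, 0.1127]
orientation: [0.707, 0.017, 0.707, -0.017]
wrist_force: [-0.1, -0.7, -0.1]
width: 0.0315
t 6.9 tcp [ 0.6297 -0.0155  0.1127] zang -2.7 xaxis [-0.001  0.    -1.   ] F [-0.1 -0.7 -0.1] w 0.0315
units [ 0.69 -0.   -0.  ]
```

View pics/c2.png

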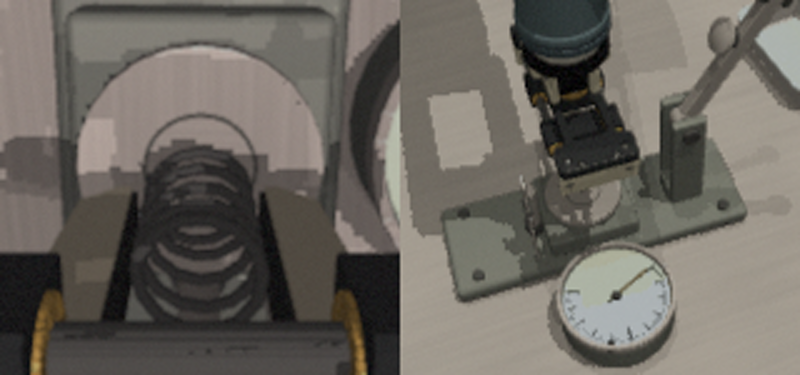

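```bash
python3 - <<'E'
from h import *
r=atz(260.2,195.4,.065,'wrist','w2'); 
for v in(144,147,150):
  s=atz(259.3,150+v/2.5,.086,'wrist','w2'); print(v,s, 'ring c',r-[0,.0185,0],'spr c',s-[0,.0158,0])
E
```

```text
144 [ 6.30448815e-01 -2.43339630e-04  8.60000000e-02] ring c [ 0.63129857 -0.01558274  0.065     ] spr c [ 0.63044881 -0.01604334  0.086     ]
147 [ 0.63040721 -0.0011385   0.086     ] ring c [ 0.63129857 -0.01558274  0.065     ] spr c [ 0.63040721 -0.0169385   0.086     ]
150 [ 0.6303655  -0.00203589  0.086     ] ring c [ 0.63129857 -0.01558274  0.065     ] spr c [ 0.6303655  -0.01783589  0.086     ]
```

```bash
python3 -m creep '[[200,[0.2,0.03,0.03],[0,0,0]],[200,[0.2,0,0],[0,0,0]],[200,[0.14,0,0],[0,0,0]],[200,[0.05,0,0],[0,0,0]],[200,[0.03,0,0],[0,0,0]],[200,[0,0,0],[0,0,0]]]'; python3 -m creep '[[200,[0.02,0,0],[0,0,0]],[200,[0.02,0,0],[0,0,0]],[200,[0,0,0],[0,0,0]],[200,[0,0,0],[0,0,0]]]'
python3 - <<'E'
from h import *
snap('wrist','w3'); snap('top','t3')
a=cv2.imread('pics/w3.png')[150:300,180:340];b=cv2.imread('pics/t3.png')[120:220,230:337]
cv2.imwrite('pics/c3.png',np.hstack([cv2.resize(a,(400,375)),cv2.resize(b,(400,375),interpolation=cv2.INTER_CUBIC)]))
E
```

```text
time_s: 7.6
tcp_pos: [0.6313, -0.0149, 0.0939]
orientation: [0.707, 0.017, 0.707, -0.017]
wrist_force: [0.7, -1.0, -0.0]
width: 0.0321
time_s: 8.0
tcp_pos: [0.6314, -0.0149, 0.093]
orientation: [0.707, 0.017, 0.707, -0.017]
wrist_force: [0.2, 0.2, -1.0]
width: 0.0318
```

View pics/c3.png

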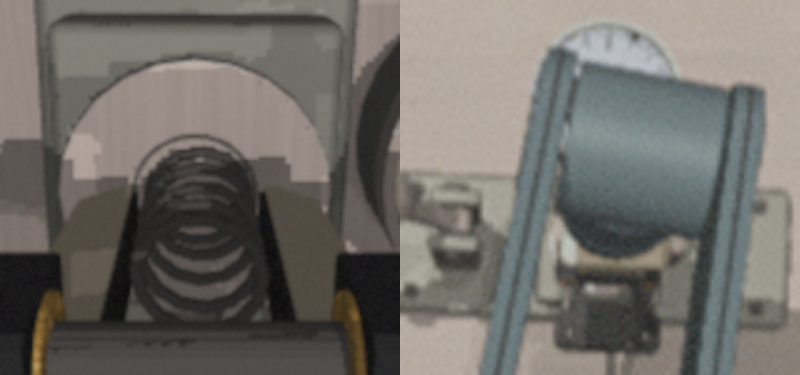

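```bash
python3 - <<'E'
from h import *
r=atz(258.6,203.6,.065,'wrist','w3'); L=atz(234.2,222,.065,'wrist','w3');Rr=atz(283,222,.065,'wrist','w3')
for v in(147,150):
  s=atz(259.3,150+v/2.5,.067,'wrist','w3'); print(v,'ring c',r-[0,.0185,0],'spr c',s-[0,.0158,0],L,Rr)
go([.6314,-.0149,.092])
E
```

```text
147 ring c [ 0.63170797 -0.01556217  0.065     ] spr c [ 0.63205333 -0.01611634  0.067     ] [ 0.61335781 -0.01018555  0.065     ] [ 0.64873244 -0.01184366  0.065     ]
150 ring c [ 0.63170797 -0.01556217  0.065     ] spr c [ 0.63201156 -0.01701006  0.067     ] [ 0.61335781 -0.01018555  0.065     ] [ 0.64873244 -0.01184366  0.065     ]
t 8.1 tcp [ 0.6314 -0.0149  0.0929] zang -2.71 xaxis [ 0. -0. -1.] F [-0.2 -0.1 -1.8] w 0.032
units [0.03 0.   0.  ]
```

```bash
python3 -m creep '[[200,[0,0.03,-0.015],[0,0,0]],[200,[0.02,0,0],[0,0,0]],[200,[0,0,0],[0,0,0]],[200,[0,0,0],[0,0,0]]]'; python3 -m creep '[[200,[0.02,0,0],[0,0,0]],[200,[0,0,0],[0,0,0]],[200,[0,0,0],[0,0,0]]]';  python3 - <<'E'
from h import *
for i in range(3): go(None); snap('scene','s3')
E
```

```text
time_s: 8.5
tcp_pos: [0.6309, -0.0139, 0.0923]
orientation: [0.707, 0.017, 0.707, -0.017]
wrist_force: [1.3, -0.4, -0.2]
width: 0.0321
time_s: 8.8
tcp_pos: [0.631, -0.014, 0.0918]
orientation: [0.707, 0.017, 0.707, -0.017]
wrist_force: [-0.1, 0.4, 0.3]
width: 0.0319
t 8.8 tcp [ 0.631  -0.014   0.0918] zang -2.71 xaxis [ 0. -0. -1.] F [-0.1  0.4  0.3] w 0.0319
t 8.85 tcp [ 0.631  -0.014   0.0918] zang -2.71 xaxis [ 0.  0. -1.] F [0.1 0.5 0.4] w 0.0318
t 8.9 tcp [ 0.631  -0.014   0.0918] zang -2.72 xaxis [ 0.  0. -1.] F [0.2 0.3 1.1] w 0.0316
```

```bash
python3 -m creep '[[200,[0.015,0,0],[0,0,0]],[168,[0,0,0],[0,0,0]],[164,[0,0,0],[0,0,0]],[160,[0,0,0],[0,0,0]],[155,[0,0,0],[0,0,0]],[145,[0,0,0],[0,0,0]],[130,[0,0,0],[0,0,0]],[100,[0,0,0],[0,0,0]],[80,[0,0,0],[0,0,0]],[80,[-0.3,0,0],[0,0,0]],[80,[-0.7,0,0],[0,0,0]]]'; python3 -m creep '[[80,[-1,0,0],[0,0,0]],[80,[-1,0,0],[0,0,0]],[80,[-0.7,0,0],[0,0,0]],[80,[0,0,0],[0,0,0]],[80,[0,0,0],[0,0,0]]]'
python3 - <<'E'
from h import *
go(None); snap('wrist','w4');snap('scene','s4')
a=cv2.imread('pics/w4.png')[110:300,160:400]
b=cv2.imread('pics/s4.png')[100:290,160:320]
cv2.imwrite('pics/c4.png',np.hstack([cv2.resize(a,None,fx=2,fy=2),cv2.resize(b,None,fx=2,fy=2)]))
E
```

```text
time_s: 10.05
tcp_pos: [0.6295, -0.0138, 0.12]
orientation: [0.705, 0.017, 0.708, -0.017]
wrist_force: [0.6, -0.3, -0.3]
width: 0.064
time_s: 10.55
tcp_pos: [0.6309, -0.014, 0.2025]
orientation: [0.707, 0.017, 0.707, -0.017]
wrist_force: [0.9, -0.5, -0.5]
width: 0.0639
t 10.55 tcp [ 0.6309 -0.014   0.2025] zang -2.71 xaxis [ 0.001 -0.    -1.   ] F [ 0.9 -0.5 -0.5] w 0.0639
```

View pics/c4.png

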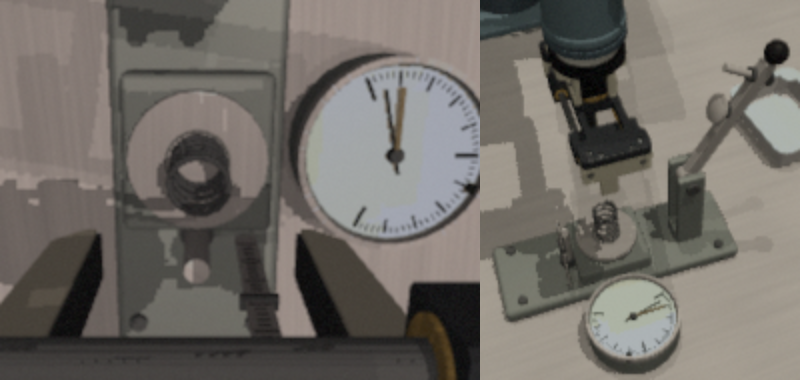

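Spring stands upright on the ring; needle ≈1 N. Now the knob: (199,166) in top, (308,126) in scene.

```bash
python3 - <<'E'
from h import *
def ctr(n,s,u,v):
    d=np.load('pics/'+s+'.npz')['d'][v-2:v+3,u-2:u+3]; d=np.median(d[d>0]); return pt(n,s,u,v,d+.014)
k1=ctr('top','t0',199,166);k2=ctr('scene','s0',308,126)
# triangulate
c=[]
A=np.zeros((3,3));b=np.zeros(3)
for n,s,u,v in(('top','t0',198.9,166.4),('scene','s4',308,126)):
    o=np.array(arm.camera_params(n)['origin']);r=pt(n,s,u,v,1.)-o;r/=np.linalg.norm(r);M=np.eye(3)-np.outer(r,r);A+=M;b+=M@o
k=np.linalg.solve(A,b);print(k1,k2,k)
for th in(-2.6,-3,-3.5):
    t=np.radians(th);yt=np.array([-np.sin(t),np.cos(t)]);xt=np.array([np.cos(t),np.sin(t)])
    for P in([.631,-.0135],[.6283,-.018]):
      rel=k[:2]-P; y=rel@yt; print(th,P,'x',rel@xt,'y',y,'a from y',np.arccos(np.clip((.110-y)/.2,-1,1)),'a from z',np.pi-np.arcsin((k[2]-.14)/.2))
E
```

```text
[0.64233695 0.19295422 0.31109267] [0.64230732 0.1949069  0.31187248] [0.64177288 0.19405903 0.31158071]
-2.6 [0.631, -0.0135] x 0.00134629562814665 y 0.20783405481440126 a from y 2.0819345105387406 a from z 2.110417137318552
-2.6 [0.6283, -0.018] x 0.0038393827199999734 y 0.21245190244640844 a from y 2.108609975953571 a from z 2.110417137318552
-3 [0.631, -0.0135] x -0.00010468081556828587 y 0.20783838888530856 a from y 2.0819593566704224 a from z 2.110417137318552
-3 [0.6283, -0.018] x 0.0023561071251758537 y 0.21247352887356008 a from y 2.1087358869102766 a from z 2.110417137318552
-3.5 [0.631, -0.0135] x -0.0019183859081760794 y 0.20782956153545917 a from y 2.081908752073224 a from z 2.110417137318552
-3.5 [0.6283, -0.018] x 0.0005018596196561427 y 0.2124859991851017 a from y 2.1088084944580268 a from z 2.110417137318552
```

```bash
python3 -m creep '[[80,[-1,0,0],[0,0,0]],[80,[-1,0,0],[0,0,0]],[80,[-1,0,0],[0,0,0]],[80,[-1,0,0],[0,0,0]],[80,[-1,0.6,0],[0,0,0]],[80,[0,1,0],[0,0,0]],[80,[0,1,0],[0,0,0]],[80,[0,1,0],[0,0,0]],[80,[0,1,0],[0,0,0]],[80,[0,1,0],[0,0,0]],[80,[0,1,0.04],[0,0,0]],[80,[0,0.34,0],[0,0,0]]]'; python3 -m creep '[[80,[0,0,0],[0,0,0]],[80,[0,0,0],[0,0,0]]]'
python3 - <<'E'
from h import *
go([.642,.194,.3005])
E
```

```text
time_s: 11.85
tcp_pos: [0.6414, 0.1967, 0.35]
orientation: [0.706, 0.016, 0.708, -0.016]
wrist_force: [0.2, 0.6, -0.4]
width: 0.0637
time_s: 12.05
tcp_pos: [0.6419, 0.193, 0.3513]
orientation: [0.706, 0.016, 0.707, -0.017]
wrist_force: [0.1, -0.4, -0.5]
width: 0.0634
t 12.05 tcp [0.6419 0.193  0.3513] zang -2.73 xaxis [-0.001 -0.001 -1.   ] F [ 0.1 -0.4 -0.5] w 0.0634
units [1.69 0.04 0.  ]
```

```bash
python3 -m creep '[[80,[0.5,0.03,0],[0,0,0]],[80,[0.5,0,0],[0,0,0]],[80,[0.45,0,0],[0,0,0]],[80,[0.24,0,0],[0,0,0]],[80,[0,0,0],[0,0,0]],[140,[0,0,0],[0,0,0]],[165,[0,0,0],[0,0,0]],[180,[0,0,0],[0,0,0]],[200,[0,0,0],[0,0,0]],[220,[0,0,0],[0,0,0]],[220,[0,0,0],[0,0,0]],[220,[0,0,0],[0,0,0]]]' 30
python3 - <<'E'
from h import *
go(None)
# arc increments from a0, in tool units (x=-dz, y=dy)
a=np.r_[np.arange(2.10,.2,-.12),.18]
y=110-200*np.cos(a);z=140+200*np.sin(a)
for i in range(len(a)-1): print(round(a[i+1],2),(-(z[i+1]-z[i])/30).round(2),((y[i+1]-y[i])/30).round(2))
E
```

```text
time_s: 13.25
tcp_pos: [0.6416, 0.1951, 0.3017]
orientation: [0.707, 0.017, 0.707, -0.017]
wrist_force: [-2.2, 0.5, 1.2]
width: 0.0268
t 13.25 tcp [0.6416 0.1951 0.3017] zang -2.7 xaxis [-0.001  0.    -1.   ] F [-2.2  0.5  1.2] w 0.0268
1.98 -0.36 -0.71
1.86 -0.27 -0.75
1.74 -0.18 -0.78
1.62 -0.09 -0.79
1.5 0.01 -0.8
1.38 0.1 -0.79
1.26 0.2 -0.77
1.14 0.29 -0.75
1.02 0.38 -0.71
0.9 0.46 -0.65
0.78 0.53 -0.6
0.66 0.6 -0.53
0.54 0.66 -0.45
0.42 0.71 -0.37
0.3 0.75 -0.28
0.18 0.78 -0.19
```

```bash
python3 -m creep '[[220,[-0.36,-0.71,0],[0,0,0]],[220,[-0.27,-0.75,0],[0,0,0]],[220,[-0.18,-0.78,0],[0,0,0]],[220,[-0.09,-0.79,0],[0,0,0]],[220,[0.01,-0.8,0],[0,0,0]],[220,[0.1,-0.79,0],[0,0,0]],[220,[0.2,-0.77,0],[0,0,0]],[220,[0,0,0],[0,0,0]],[220,[0,0,0],[0,0,0]]]'
python3 - <<'E'
from h import *
go(None)
s,m=st();P=np.array([.631,-.0145]);t=np.radians(-2.9);yt=np.array([-np.sin(t),np.cos(t)]);xt=np.array([np.cos(t),np.sin(t)])
r=s['tcp_pos'][:2]-P;print(r@xt,r@yt,'a_y',np.arccos((.11-r@yt)/.2),'a_dir',np.arctan2(s['tcp_pos'][2]+.011-.14,.11-r@yt),'R',np.hypot(s['tcp_pos'][2]+.011-.14,.11-r@yt))
E
```

```text
time_s: 14.15
tcp_pos: [0.6329, 0.0316, 0.3196]
orientation: [0.706, 0.017, 0.708, -0.018]
wrist_force: [-6.4, -1.9, 4.2]
width: 0.0265
t 14.15 tcp [0.6329 0.0316 0.3196] zang -2.82 xaxis [-0.003 -0.001 -1.   ] F [-6.4 -1.9  4.2] w 0.0265
-0.0004632850627216624 0.04612782747374278 a_y 1.2457413727332283 a_dir 1.247379217095302 R 0.20097700596351947
```

```bash
python3 -m creep '[[220,[0.29,-0.75,-0.02],[0,0,0]],[220,[0.38,-0.71,-0.02],[0,0,0]],[220,[0.46,-0.65,-0.01],[0,0,0]],[220,[0.53,-0.6,-0.01],[0,0,0]],[220,[0.6,-0.53,0],[0,0,0]],[220,[0.66,-0.45,0],[0,0,0]],[220,[0.71,-0.37,0],[0,0,0]],[220,[0.75,-0.28,0],[0,0,0]],[220,[0,0,0],[0,0,0]],[220,[0,0,0],[0,0,0]]]'
cat >> h.py <<'E'
def lev():
    go(None);s,m=st();P=np.array([.631,-.0145]);t=np.radians(-2.9);yt=np.array([-np.sin(t),np.cos(t)]);xt=np.array([np.cos(t),np.sin(t)])
    r=s['tcp_pos'][:2]-P;z=s['tcp_pos'][2]+.011-.14;print('x',(r@xt).round(4),'y',(r@yt).round(4),'a',np.arctan2(z,.11-r@yt).round(4),'R',np.hypot(z,.11-r@yt).round(4),'zerr',z.round(4))
E
python3 -c "
from h import *
lev()"
```

```text
time_s: 15.15
tcp_pos: [0.6258, -0.0984, 0.1871]
orientation: [0.706, 0.016, 0.708, -0.018]
wrist_force: [-2.7, -5.0, 0.8]
width: 0.0264
t 15.15 tcp [ 0.6258 -0.0984  0.1871] zang -2.78 xaxis [-0.002 -0.002 -1.   ] F [-2.7 -5.   0.8] w 0.0264
x -0.0009 y -0.0841 a 0.2908 R 0.2026 zerr 0.0581
```

```bash
python3 -m creep '[[220,[0.35,-0.12,0],[0,0,0]],[220,[0.35,-0.1,0],[0,0,0]],[220,[0.3,-0.06,0],[0,0,0]],[220,[0.2,-0.03,0],[0,0,0]],[220,[0,0,0],[0,0,0]],[220,[0,0,0],[0,0,0]]]'
python3 -c "
from h import *
lev()"
```

```text
time_s: 15.75
tcp_pos: [0.6254, -0.1059, 0.1514]
orientation: [0.706, 0.017, 0.707, -0.017]
wrist_force: [-4.9, -2.7, -0.5]
width: 0.0265
t 15.75 tcp [ 0.6254 -0.1059  0.1514] zang -2.71 xaxis [-0.002  0.    -1.   ] F [-4.9 -2.7 -0.5] w 0.0265
x -0.0009 y -0.0916 a 0.1109 R 0.2028 zerr 0.0224
```

```bash
python3 -m creep '[[220,[0.08,-0.01,0],[0,0,0]],[220,[0.08,-0.01,0],[0,0,0]],[220,[0.08,0,0],[0,0,0]],[220,[0.08,0,0],[0,0,0]],[220,[0.08,0,0],[0,0,0]],[220,[0,0,0],[0,0,0]],[220,[0,0,0],[0,0,0]]]'
python3 -c "
from h import *
lev()"
python3 -m creep '[[220,[0.06,0,0],[0,0,0]],[220,[0.06,0,0],[0,0,0]],[220,[0,0,0],[0,0,0]],[220,[0,0,0],[0,0,0]]]'
python3 -c "
from h import *
lev()"
```

```text
time_s: 16.45
tcp_pos: [0.6254, -0.1068, 0.14]
orientation: [0.707, 0.016, 0.707, -0.017]
wrist_force: [-5.5, -3.4, -0.7]
width: 0.0266
t 16.45 tcp [ 0.6254 -0.1068  0.14  ] zang -2.7 xaxis [-0.001 -0.001 -1.   ] F [-5.5 -3.4 -0.7] w 0.0266
x -0.0009 y -0.0924 a 0.0543 R 0.2027 zerr 0.011
time_s: 16.85
tcp_pos: [0.6254, -0.1069, 0.1365]
orientation: [0.707, 0.016, 0.707, -0.017]
wrist_force: [-5.4, -2.9, 1.0]
width: 0.0265
t 16.85 tcp [ 0.6254 -0.1069  0.1365] zang -2.7 xaxis [-0.001 -0.001 -1.   ] F [-5.4 -2.9  1. ] w 0.0265
x -0.0009 y -0.0925 a 0.037 R 0.2027 zerr 0.0075
```

Spring contact about now; continuing in small steps with force checks.

```bash
for i in 1 2; do python3 -m creep '[[220,[0.04,0,0],[0,0,0]],[220,[0.04,0,0],[0,0,0]],[220,[0,0,0],[0,0,0]]]' | grep -E 'tcp|force'; done
python3 -m creep '[[220,[0.03,0,0],[0,0,0]],[220,[0,0,0],[0,0,0]],[220,[0,0,0],[0,0,0]]]'
python3 -c "
from h import *
lev()"
```

```text
tcp_pos: [0.6254, -0.1069, 0.1343]
wrist_force: [-5.7, -3.8, 1.9]
tcp_pos: [0.6255, -0.107, 0.1322]
wrist_force: [-6.7, -3.7, 2.0]
time_s: 17.75
tcp_pos: [0.6254, -0.107, 0.1314]
orientation: [0.707, 0.016, 0.707, -0.017]
wrist_force: [-6.7, -3.1, 3.5]
width: 0.0266
t 17.75 tcp [ 0.6254 -0.107   0.1314] zang -2.71 xaxis [-0.001 -0.001 -1.   ] F [-6.7 -3.1  3.5] w 0.0266
x -0.0009 y -0.0926 a 0.0121 R 0.2027 zerr 0.0024
```

```bash
for i in 1 2 3; do python3 -m creep '[[220,[0.02,0,0],[0,0,0]],[220,[0,0,0],[0,0,0]]]' | grep -E 'tcp|force'; done
python3 -c "
from h import *
lev()"
```

```text
tcp_pos: [0.6254, -0.1069, 0.131]
wrist_force: [-6.7, -3.7, 4.1]
tcp_pos: [0.6255, -0.1069, 0.1305]
wrist_force: [-6.5, -3.6, 5.2]
tcp_pos: [0.6255, -0.1069, 0.1299]
wrist_force: [-7.3, -3.1, 4.3]
t 18.35 tcp [ 0.6255 -0.1069  0.1299] zang -2.7 xaxis [-0.    -0.001 -1.   ] F [-7.3 -3.1  4.3] w 0.0264
x -0.0009 y -0.0926 a 0.0045 R 0.2026 zerr 0.0009
```

```bash
for i in 1 2 3; do python3 -m creep '[[220,[0.02,0,0],[0,0,0]],[220,[0,0,0],[0,0,0]]]' | grep -E 'tcp|force'; done
python3 -c "
from h import *
lev()"
```

```text
tcp_pos: [0.6254, -0.1069, 0.1293]
wrist_force: [-7.1, -3.2, 5.0]
tcp_pos: [0.6254, -0.1069, 0.1288]
wrist_force: [-7.4, -2.7, 5.1]
tcp_pos: [0.6254, -0.1069, 0.1283]
wrist_force: [-7.9, -2.6, 5.8]
t 18.95 tcp [ 0.6254 -0.1069  0.1283] zang -2.7 xaxis [-0.    -0.001 -1.   ] F [-7.9 -2.6  5.8] w 0.0268
x -0.0009 y -0.0926 a -0.0035 R 0.2026 zerr -0.0007
```

```bash
for i in 1 2 3 4; do python3 -m creep '[[220,[0.02,0,0],[0,0,0]],[220,[0,0,0],[0,0,0]]]' | grep -E 'tcp|force'; done
python3 -c "
from h import *
lev()"
```

```text
tcp_pos: [0.6255, -0.1069, 0.1278]
wrist_force: [-7.5, -3.2, 5.5]
tcp_pos: [0.6255, -0.1069, 0.1273]
wrist_force: [-7.2, -3.3, 7.3]
tcp_pos: [0.6255, -0.1069, 0.1273]
wrist_force: [-8.8, -2.3, 8.9]
tcp_pos: [0.6255, -0.1069, 0.1271]
wrist_force: [-10.1, -1.4, 11.4]
t 19.75 tcp [ 0.6255 -0.1069  0.1271] zang -2.69 xaxis [ 0.    -0.001 -1.   ] F [-10.1  -1.4  11.4] w 0.0265
x -0.0008 y -0.0925 a -0.0092 R 0.2026 zerr -0.0019
```

```bash
python3 -m creep '[[220,[0.02,0,0],[0,0,0]],[220,[0,0,0],[0,0,0]],[220,[0,0,0],[0,0,0]],[220,[0,0,0],[0,0,0]],[220,[0,0,0],[0,0,0]],[220,[0,0,0],[0,0,0]],[220,[0,0,0],[0,0,0]],[220,[0,0,0],[0,0,0]]]'|grep -E 'tcp|force'
python3 - <<'E'
from h import *
lev(); 
ims=[];
for n,c in(('wrist',None),('scene',(215,290,190,285)),('top',(120,220,230,337))):
    p,_=snap(n,n+'5'); p=p[:,:,::-1]
    if c: p=p[c[0]:c[1],c[2]:c[3]]
    ims.append(cv2.resize(p,(400,300),interpolation=cv2.INTER_CUBIC))
ims.append(ims[0]*0)
cv2.imwrite('pics/c5.png',np.vstack([np.hstack(ims[:2]),np.hstack(ims[2:])]))
lev()
E
```

```text
tcp_pos: [0.6255, -0.1069, 0.1271]
wrist_force: [-10.8, -2.6, 15.2]
t 20.55 tcp [ 0.6255 -0.1069  0.1271] zang -2.69 xaxis [ 0.001 -0.002 -1.   ] F [-10.8  -2.6  15.2] w 0.0265
x -0.0008 y -0.0925 a -0.0095 R 0.2026 zerr -0.0019
t 20.7 tcp [ 0.6255 -0.1069  0.1271] zang -2.69 xaxis [ 0.001 -0.002 -1.   ] F [-11.2  -0.7  14.8] w 0.0266
x -0.0008 y -0.0925 a -0.0094 R 0.2025 zerr -0.0019
```

View pics/c5.png

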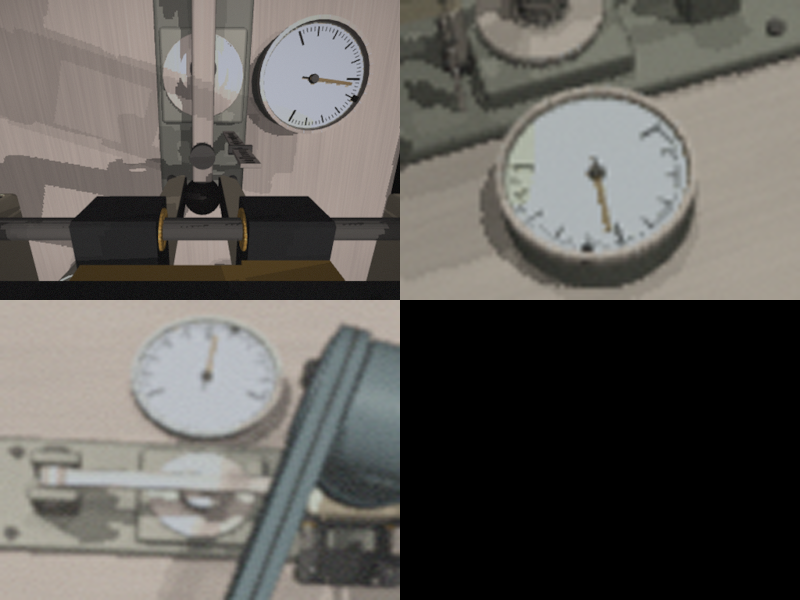

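```bash
python3 - <<'E'
import cv2
p=cv2.imread('pics/wrist5.png')[10:180,190:480];cv2.imwrite('pics/d5.png',cv2.resize(p,None,fx=2.7,fy=3.4,interpolation=cv2.INTER_CUBIC))
E
```

```text
(no output)
```

View pics/d5.png

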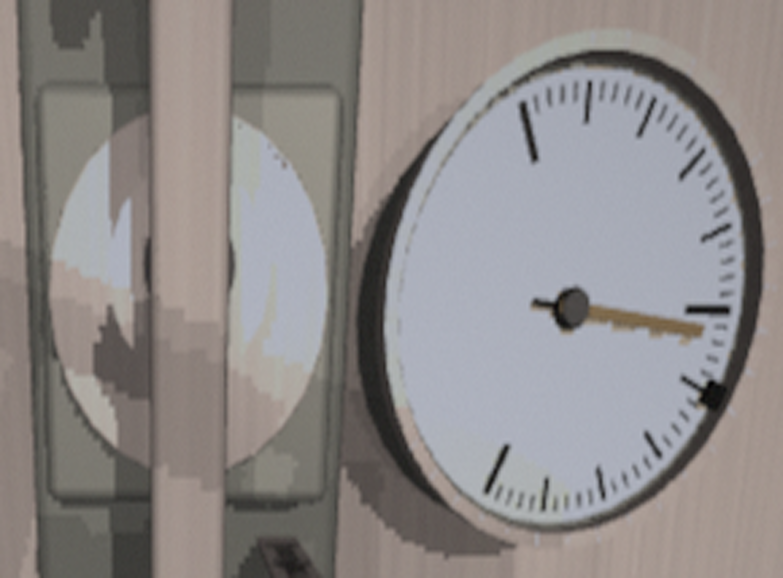

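Needle between 10 N and the 12 N index (≈10.6 N, max hand beside it): below 12 N, so scrap. Held >1 s; swing the lever back up.

```bash
python3 -m creep '[[220,[0,0,0],[0,0,0]],[220,[0,0,0],[0,0,0]],[220,[0,0,0],[0,0,0]],[220,[-0.05,0,0],[0,0,0]],[220,[-0.15,0,0],[0,0,0]],[220,[-0.25,0.01,0],[0,0,0]],[220,[-0.4,0.05,0],[0,0,0]],[220,[-0.4,0.06,0],[0,0,0]],[220,[-0.78,0.19,0],[0,0,0]],[220,[-0.75,0.28,0],[0,0,0]],[220,[-0.71,0.37,0],[0,0,0]],[220,[-0.66,0.45,0],[0,0,0]]]'
python3 -c "
from h import *
lev()"
python3 -m creep '[[220,[-0.6,0.53,0],[0,0,0]],[220,[-0.53,0.6,0.02],[0,0,0]],[220,[-0.46,0.65,0.02],[0,0,0]],[220,[-0.38,0.71,0.02],[0,0,0]],[220,[-0.29,0.75,0],[0,0,0]],[220,[0,0,0],[0,0,0]]]'
python3 -c "
from h import *
lev()"
```

```text
time_s: 21.9
tcp_pos: [0.6277, -0.0636, 0.2495]
orientation: [0.707, 0.017, 0.707, -0.017]
wrist_force: [-1.6, 1.2, -3.9]
width: 0.0268
t 21.9 tcp [ 0.6277 -0.0636  0.2495] zang -2.72 xaxis [-0.  0. -1.] F [-1.6  1.2 -3.9] w 0.0268
x -0.0008 y -0.0492 a 0.6478 R 0.1997 zerr 0.1205
time_s: 22.5
tcp_pos: [0.6331, 0.0366, 0.3184]
orientation: [0.707, 0.016, 0.707, -0.015]
wrist_force: [-8.2, -0.7, 3.7]
width: 0.0273
t 22.5 tcp [0.6331 0.0366 0.3184] zang -2.5 xaxis [-0.     0.002 -1.   ] F [-8.2 -0.7  3.7] w 0.0273
x -0.0004 y 0.0511 a 1.2693 R 0.1984 zerr 0.1894
```

```bash
python3 -m creep '[[220,[-0.22,0.77,-0.02],[0,0,0]],[220,[-0.12,0.79,-0.02],[0,0,0]],[220,[-0.02,0.8,0],[0,0,0]],[220,[0.09,0.79,0],[0,0,0]],[220,[0.18,0.78,0],[0,0,0]],[220,[0.27,0.75,0],[0,0,0]],[220,[0.36,0.71,0],[0,0,0]],[220,[0,0,0],[0,0,0]],[220,[0,0,0],[0,0,0]]]'
python3 -c "
from h import *
lev()"
python3 -m creep '[[160,[0,0,0],[0,0,0]],[130,[0,0,0],[0,0,0]],[100,[0,0,0],[0,0,0]],[70,[0,0,0],[0,0,0]],[60,[0,0,0],[0,0,0]],[60,[0,0,0],[0,0,0]],[60,[-0.4,0,0],[0,0,0]],[60,[-0.8,0,0],[0,0,0]],[60,[-0.6,0,0],[0,0,0]],[60,[-0.1,0,0],[0,0,0]]]'
python3 -c "
from h import *
lev(); go([.631,-.0138,.3505])"
```

```text
time_s: 23.4
tcp_pos: [0.6418, 0.198, 0.3024]
orientation: [0.709, 0.017, 0.705, -0.014]
wrist_force: [-0.6, 4.5, 5.8]
width: 0.0254
t 23.4 tcp [0.6418 0.198  0.3024] zang -2.52 xaxis [ 0.006  0.005 -1.   ] F [-0.6  4.5  5.8] w 0.0254
x 0.0 y 0.2128 a 2.1058 R 0.2016 zerr 0.1734
time_s: 24.4
tcp_pos: [0.6417, 0.1944, 0.3609]
orientation: [0.709, 0.017, 0.705, -0.016]
wrist_force: [-0.1, -0.1, -0.3]
width: 0.0711
t 24.4 tcp [0.6417 0.1944 0.3609] zang -2.72 xaxis [ 0.006  0.001 -1.   ] F [-0.1 -0.1 -0.3] w 0.0711
x 0.0002 y 0.2091 a 1.9749 R 0.2522 zerr 0.2319
t 24.4 tcp [0.6417 0.1944 0.3609] zang -2.72 xaxis [ 0.006  0.001 -1.   ] F [-0.1 -0.1 -0.3] w 0.0711
units [ 0.34 -6.95 -0.03]
```

```bash
python3 -m creep '[[60,[0,-1,0],[0,0,0]],[60,[0,-1,0],[0,0,0]],[60,[0,-1,0],[0,0,0]],[60,[0,-1,0],[0,0,0]],[60,[0,-1,0],[0,0,0]],[60,[0.3,-1,0],[0,0,0]],[60,[1,-0.95,0],[0,0,0]],[60,[1,0,0],[0,0,0]],[60,[1,0,0],[0,0,0]],[60,[1,0,0],[0,0,0]],[60,[0.9,0,0],[0,0,0]],[60,[0,0,0],[0,0,0]]]'
python3 - <<'E'
from h import *
snap('wrist','w6');snap('scene','s6');go([.631,-.0138,.0915])
a=cv2.imread('pics/w6.png')[110:300,160:400]
b=cv2.imread('pics/s6.png')[100:290,160:320]
cv2.imwrite('pics/c6.png',np.hstack([cv2.resize(a,None,fx=2,fy=2),cv2.resize(b,None,fx=2,fy=2)]))
f=np.load('pics/w6.npz')['d']
P=np.array([pt('wrist','w6',u,v) for u in range(220,300) for v in range(140,250) if f[v,u]>0])
Q=P[(P[:,2]>.095)&(P[:,2]<.13)]; print(len(Q),Q.max(0),Q.min(0),(Q.max(0)+Q.min(0))/2)
E
```

```text
time_s: 25.6
tcp_pos: [0.628, -0.0136, 0.1963]
orientation: [0.704, 0.017, 0.71, -0.016]
wrist_force: [-0.8, 0.5, 0.1]
width: 0.0712
t 25.7 tcp [ 0.6308 -0.014   0.2011] zang -2.72 xaxis [-0.001  0.    -1.   ] F [ 0.  -0.7  0.6] w 0.0711
units [3.65 0.01 0.01]Traceback (most recent call last):
  File "<stdin>", line 7, in <module>
  File "h.py", line 8, in pt
    f=np.load('pics/'+save+'.npz'); c=arm.camera_params(n); d=f['d']
                                      ~~~~~~~~~~~~~~~~~^^^
ValueError: time passes only in moves, steps and waits
```

View pics/c6.png

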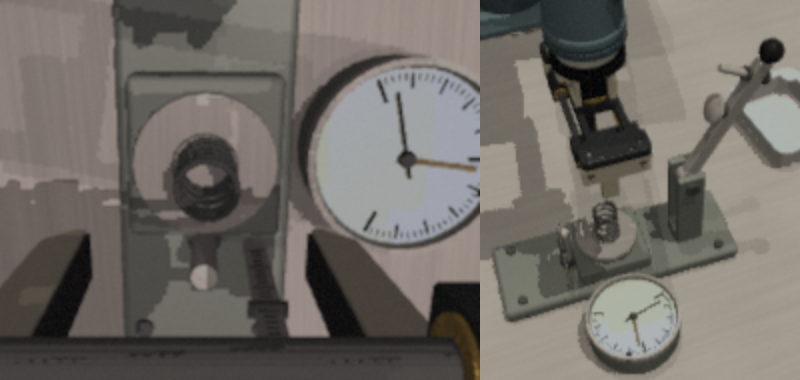

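Spring still upright in place, lever back up, max hand ≈10.6 N. Regrip and carry to the scrap tub.

```bash
python3 -m creep '[[60,[0.8,0,0],[0,0,0]],[60,[0.9,0,0],[0,0,0]],[60,[0.9,0,0],[0,0,0]],[60,[0.7,0,0],[0,0,0]],[60,[0.35,0.01,0.01],[0,0,0]],[100,[0,0,0],[0,0,0]],[130,[0,0,0],[0,0,0]],[150,[0,0,0],[0,0,0]],[170,[0,0,0],[0,0,0]],[190,[0,0,0],[0,0,0]],[200,[0,0,0],[0,0,0]],[200,[0,0,0],[0,0,0]]]' 10
python3 -m creep '[[200,[-0.2,0,0],[0,0,0]],[200,[-0.5,0,0],[0,0,0]],[200,[-0.9,0,0],[0,0,0]],[200,[-0.9,0,0],[0,0,0]],[200,[-0.8,0,0],[0,0,0]],[200,[0,0,0],[0,0,0]]]'
python3 - <<'E'
from h import *
c=[atz(u,v,.055,'top','t0') for u,v in((368,246),(406,246),(387,226),(387,266))]
for x in c: print(x.round(4))
go([.455,-.255,.19])
E
```

```text
time_s: 26.9
tcp_pos: [0.6315, -0.0138, 0.0918]
orientation: [0.707, 0.017, 0.707, -0.017]
wrist_force: [0.9, -0.3, 0.1]
width: 0.0318
time_s: 27.5
tcp_pos: [0.6333, -0.0141, 0.1946]
orientation: [0.709, 0.016, 0.704, -0.017]
wrist_force: [-0.3, -0.2, -0.9]
width: 0.0318
[ 0.4552 -0.2547  0.055 ]
[ 0.4547 -0.3621  0.055 ]
[ 0.5113 -0.3103  0.055 ]
[ 0.3991 -0.3065  0.055 ]
t 27.5 tcp [ 0.6333 -0.0141  0.1946] zang -2.71 xaxis [ 0.007 -0.001 -1.   ] F [-0.3 -0.2 -0.9] w 0.0318
units [ 0.12 -8.3  -5.56]
```

```bash
python3 -m creep '[[200,[-0.3,0,-0.9],[0,0,0]],[200,[0,0,-0.9],[0,0,0]],[200,[0,-0.8,-0.63],[0,0,0]],[200,[0,-1,0],[0,0,0]],[200,[0,-1,0],[0,0,0]],[200,[0,-1,0],[0,0,0]],[200,[0,-1,0],[0,0,0]],[200,[0,-1,0],[0,0,0]],[200,[0,-1,0],[0,0,0]],[200,[0,-1,0],[0,0,0]],[200,[0,-1,0],[0,0,0]],[200,[0,-1,0],[0,0,0]]]'
python3 -m creep '[[200,[0,-0.86,0],[0,0,0]],[200,[0,0,0],[0,0,0]],[200,[0,0,0],[0,0,0]]]'
python3 - <<'E'
from h import *
snap('wrist','w7'); go([.455,-.308,.19])
cv2.imwrite('pics/w7b.png',cv2.resize(cv2.imread('pics/w7.png'),None,fx=1.5,fy=1.5))
E
```

```text
time_s: 28.7
tcp_pos: [0.5436, -0.3046, 0.1977]
orientation: [0.706, 0.017, 0.708, -0.016]
wrist_force: [1.0, 0.0, -0.6]
width: 0.0317
time_s: 29.0
tcp_pos: [0.5425, -0.3295, 0.1978]
orientation: [0.706, 0.018, 0.708, -0.016]
wrist_force: [0.1, -0.3, -1.2]
width: 0.0317
t 29.05 tcp [ 0.5427 -0.3288  0.1981] zang -2.73 xaxis [-0.002  0.002 -1.   ] F [-0.5 -0.5 -1.1] w 0.0317
units [ 0.28  0.55 -2.95]
```

View pics/w7b.png

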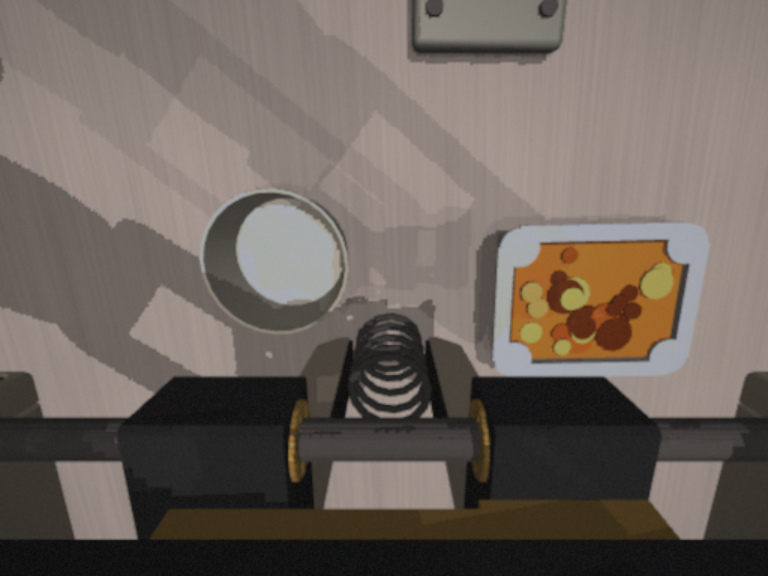

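Tub rim ellipse: x 201–348, y 188–333, centre (274,260); gratin clear to the right.

```bash
python3 - <<'E'
from h import *
for u,v in((201,258),(348,262),(272,188),(277,333),(274,260)): print(atz(u/1.5,v/1.5,.055,'wrist','w7').round(4))
print('floor',atz(291/1.5,253/1.5,.003,'wrist','w7'))
go([.455,-.308,.19])
E
```

```text
[ 0.4032 -0.3032  0.055 ]
[ 0.5125 -0.3115  0.055 ]
[ 0.4624 -0.2555  0.055 ]
[ 0.4526 -0.3652  0.055 ]
[ 0.4574 -0.3073  0.055 ]
floor [ 0.45760182 -0.31091009  0.003     ]
t 29.05 tcp [ 0.5427 -0.3288  0.1981] zang -2.73 xaxis [-0.002  0.002 -1.   ] F [-0.5 -0.5 -1.1] w 0.0317
units [ 0.28  0.55 -2.95]
```

```bash
python3 -m creep '[[200,[0,0.13,-0.6],[0,0,0]],[200,[0,0.13,-0.8],[0,0,0]],[200,[0,0.13,-0.8],[0,0,0]],[200,[0,0.13,-0.68],[0,0,0]],[200,[0.6,0,0],[0,0,0]],[200,[0.9,0,0],[0,0,0]],[200,[0.9,0,0],[0,0,0]],[200,[0.9,0,0],[0,0,0]],[200,[0.9,0,0],[0,0,0]],[200,[0.7,0,0],[0,0,0]],[200,[0.4,0,0],[0,0,0]],[200,[0,0,0],[0,0,0]]]'
python3 -m creep '[[200,[0.12,0,0],[0,0,0]],[200,[0.08,0,0],[0,0,0]],[200,[0,0,0],[0,0,0]],[200,[0,0,0],[0,0,0]]]'
python3 -c "
from h import *
go([.457,-.309,.030])"
```

```text
time_s: 30.25
tcp_pos: [0.4569, -0.3081, 0.039]
orientation: [0.706, 0.017, 0.708, -0.015]
wrist_force: [-0.2, 0.6, -0.9]
width: 0.0318
time_s: 30.65
tcp_pos: [0.458, -0.3104, 0.0352]
orientation: [0.707, 0.016, 0.707, -0.017]
wrist_force: [1.0, 0.2, -1.4]
width: 0.0317
t 30.65 tcp [ 0.458  -0.3104  0.0352] zang -2.72 xaxis [ 0.001 -0.001 -1.   ] F [ 1.   0.2 -1.4] w 0.0317
units [ 0.17  0.04 -0.03]
```

```bash
python3 -m creep '[[200,[0.06,0,0],[0,0,0]],[200,[0.05,0,0],[0,0,0]],[200,[0.03,0,0],[0,0,0]],[200,[0,0,0],[0,0,0]],[200,[0,0,0],[0,0,0]]]'
python3 -m creep '[[200,[0.02,0,0],[0,0,0]],[200,[0.01,0,0],[0,0,0]],[200,[0,0,0],[0,0,0]]]'
```

```text
time_s: 31.15
tcp_pos: [0.4577, -0.3101, 0.0303]
orientation: [0.707, 0.017, 0.707, -0.017]
wrist_force: [0.5, -0.8, -0.9]
width: 0.0319
time_s: 31.45
tcp_pos: [0.4577, -0.3101, 0.0295]
orientation: [0.707, 0.017, 0.707, -0.017]
wrist_force: [-0.6, 0.1, 2.4]
width: 0.0319
```

```bash
python3 -m creep '[[166,[0,0,0],[0,0,0]],[160,[0,0,0],[0,0,0]],[150,[0,0,0],[0,0,0]],[140,[0,0,0],[0,0,0]],[132,[0,0,0],[0,0,0]],[132,[0,0,0],[0,0,0]],[132,[-0.2,0,0],[0,0,0]],[132,[-0.6,0,0],[0,0,0]],[132,[-1,0,0],[0,0,0]],[132,[-1,0,0],[0,0,0]],[132,[-1,0,0],[0,0,0]],[132,[-1,0,0],[0,0,0]]]'
python3 -m creep '[[132,[-1,0,0],[0,0,0]],[132,[0,0,0],[0,0,0]],[132,[0,0,0],[0,0,0]]]'
python3 - <<'E'
from h import *
go(None);snap('wrist','w8');snap('scene','s8')
a=cv2.imread('pics/w8.png')[100:320,150:390]
b=cv2.imread('pics/s8.png')[100:320,60:330]
cv2.imwrite('pics/c8.png',np.hstack([cv2.resize(a,None,fx=1.55,fy=1.55),cv2.resize(b,None,fx=1.55,fy=1.55)]))
E
```

```text
time_s: 32.65
tcp_pos: [0.4576, -0.3099, 0.1751]
orientation: [0.707, 0.017, 0.707, -0.017]
wrist_force: [-0.2, -0.8, -0.3]
width: 0.0451
time_s: 32.95
tcp_pos: [0.4578, -0.3102, 0.2042]
orientation: [0.707, 0.016, 0.706, -0.017]
wrist_force: [0.0, -0.5, -0.7]
width: 0.0449
t 32.95 tcp [ 0.4578 -0.3102  0.2042] zang -2.71 xaxis [ 0.001 -0.001 -1.   ] F [ 0.  -0.5 -0.7] w 0.0449
```

```bash
python3 - <<'E'
from h import *
f=np.load('pics/w8.npz'); d=f['d']; c=arm.camera_params('wrist'); H=np.array(c['hand_eye']); q=f['q']
v,u=np.nonzero((d>0)&(d<.6)); z=d[v,u]
a=np.c_[(u-c['cx'])/c['fx']*z,-(v-c['cy'])/c['fy']*z,-z]@H[:3,:3].T+H[:3,3]
P=R.from_quat([q[1],q[2],q[3],q[0]]).apply(a)+f['tp']
r=np.hypot(P[:,0]-.457,P[:,1]+.31); Q=P[(r<.035)&(P[:,2]>.012)&(P[:,2]<.08)]
print(len(Q),Q.min(0).round(3),Q.max(0).round(3)); 
E
python3 -c "
from h import *
print(arm.finish_job())"
```

```text
458 [ 0.441 -0.326  0.012] [ 0.472 -0.295  0.054]
the job is handed in; nothing more can be done
None
```

I tested the spring: it read about 10.6 N on the stop, under the 12 N limit, so it is standing in the round scrap tub. The job is handed in, with the robot clock at about 33 s of the 72 s allowed.

- **Test:** I stood the spring in the plate's ring, about 1–2 mm off centre. I eased the lever down until the resistance rose sharply, with about 15 N at the knob, and held it there for over a second.
- **Readings:** The needle stood between the 10 N mark and the 12 N index. After unloading, the maximum hand stayed at about the same place.
- **Lever:** I swung it back up to about 2.1 rad, where it started, and let go of it there.
- **Last check:** The depth image after release shows a 31 mm wide shape inside the tub, centred at (0.457, -0.310) m, with its top at 54 mm. That fits the spring standing upright on the tub floor. The gripper was clear, at 0.20 m.

Three things were less certain:

- **Final picture:** I couldn't view it because the 12-picture limit was reached, so the end state rests on the depth data alone.
- **Plate position:** The top and wrist cameras disagreed by about 4 mm on the plate's position. I went by the close wrist view.
- **Side force:** There was up to about 11 N sideways at the knob while it was on the stop, with no visible effect.

I didn't touch the food or the screwdriver.

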